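Uncover the shutter unit and hold its slide at the mark

TASK

Lift the cover plate straight up off the two pins of the shutter unit and lay it flat on the bench beside the unit, handle upwards. Then pull the spring-return slide out by its upright tab until its pointer stands opposite the middle of the index clip, and keep it there: the slide springs back if let go, so finish while still holding it at the mark with the fingers. Leave the small beaker, the stopper and the weighing boat where they are.

Things in the scene. Friction and masses are not known exactly. Their poses are not given: they have to be found in the camera images.
- shutter_unit: bench unit, fixed (mm). Origin on the bench; y = pull direction. Dark base 104 x 228 x 8 mm; grey blocks, tops at z 92, x -45 to 45: housing (black window ring on -x side) y -118 to -58, end block y 78 to 106. An 8 mm pin stands 10 mm up from each at x 0, y -89 and 89. Between them, open at both sides, the slide lies in two rails (tops z 22); the -x rail has the scale
- cover_plate: loose grey plate 84 x 216 x 5 mm, 0.15 to 0.31 kg, long along y, on the blocks, an 11 mm hole over each pin (y -89, 89). Origin: centre of underside, z up. Black bar handle on top: 13 mm wide (x), 76 long (y), 16 thick, bar centre 33 mm above the underside, feet at y -31 and 31. Hides the slide till lifted; seated, underside at z 92
- pull_tab: upright black tab fixed on the slide, to be pulled: 14 mm across (unit's x), 24 mm along the pull (unit's y), top 85 mm above the bench; below 23 mm it widens to a 22 x 34 mm foot. Origin at bench level under its centre; axes as the unit's. Home: x = 0, y = -22 mm in the unit's frame, 36 mm from the housing
- tab_grip (a point): centre of the gripping part of the tab, 68 mm above the bench; moves with the slide
- shutter_slide (a joint): how far the slide is pulled out along the unit's +y, in m: 0 home, 0.055 at its end stop. A spring draws it home with 3.6 N at 0 and 90 N per m more as it comes out (about 7.7 N at 0.045)
- pointer (a point): tip of the thin dark pointer (3 mm wide) on the slide, reaching over the scale rail: 28 mm ahead of the tab's centre in the pull direction (unit's +y), 21 mm to its -x side, 26 mm above the bench; moves with the slide
- index_clip: small black clip, the mark: 8 mm wide along y, fixed on the -x (scale) rail, fine white line on its middle. Origin at the middle of its width, 22 mm above the bench; axes as the unit's; top 28 mm above the bench. Stands 20 to 45 mm ahead of the pointer's home place, different every time
- beaker_50: bystander: small glass beaker, 48 mm wide, 59 mm high; origin at the centre of its underside
- spare_stopper: bystander: small pale stopper, 24 mm wide, 32 mm high; origin at its underside
- weighing_boat: bystander: shallow white square weighing boat, 48 x 48 x 11 mm; origin at the centre of its underside
Not all that is in view belongs to the job. Of the things that look like the cover_plate, the larger one is meant.

How it is judged:
On the way, in this order (a step that is already met when the one before it is completed fails the run):
1. the cover plate is off the pins and lies flat on the bench, handle up, let go, with the slide still home (height (world z) of cover_plate below 0.004 m and angle between cover_plate's own z axis and vertical below 0.06 rad and contact force between the fingers and cover_plate below 0.2 N and linear speed of cover_plate below 0.02 m/s and value of joint shutter_slide below 0.01 m), for 0.2 s.
2. the slide is drawn out by the fingers on its tab with the pointer at the index clip (y of pointer in the frame of index_clip between -0.004 and 0.004 m and contact force between the fingers and pull_tab above 1 N), for 0.3 s.
At the end, for the whole second after the job is handed in: the fingers hold the tab (over 1 N), pointer within 4 mm (half the clip's width) of the middle of the index clip along the pull, nothing else touching the tab; the cover plate lies still and flat on the bench, handle up (underside within 4 mm of the bench, tilt under 0.06 rad) (all of step 2 and contact force between pull_tab and cover_plate below 0.1 N and contact force between pull_tab and beaker_50 below 0.1 N and contact force between pull_tab and spare_stopper below 0.1 N and contact force between pull_tab and weighing_boat below 0.1 N and height (world z) of cover_plate between -0.004 and 0.004 m and angle between cover_plate's own z axis and vertical below 0.06 rad and linear speed of cover_plate below 0.02 m/s); the arm keeps its last pose, push and grip.
It fails at once if the beaker, stopper or weighing boat is shifted by more than 20 mm (distance of any of beaker_50, spare_stopper, weighing_boat from where it was at the start of the episode above 0.02 m).
It also fails if it takes over 58 s, if anything falls off the work surface, if the arm or the gripper's body presses on something with over 40 N, if the wrist force passes 120 N, or if a joint passes its speed limit or range.

ROBOT

A 7-joint arm with a two-finger parallel gripper is mounted at the origin on a cart in front of the work surface, level with it; the furniture and walls round the work are solid. World frame = base frame: x ahead of the robot, y to its left, z up, the work surface at z = 0. Lengths are in m, angles in rad, forces in N, time in s.
With the tool pointing down it reaches from about 0.425 to 0.875 m from the base axis. Payload 8.4 kg.
Tool frame: the origin (TCP) lies midway between the tips of the shut fingers; the grasp point (between the pads) lies 19 mm behind it; x points along the fingers, z is the direction in which the jaws open and shut, and the axes are right-handed (so a half turn about x gives the same grasp; the last joint's range is limited). The gripper opens to 87 mm and grips with 3 to 60 N. Pads are 19 mm wide; open, the fingers measure 117 mm over their backs; the gripper's body (75 mm by 190 mm) begins 51 mm behind the grasp point.
Start: joints at [1.168, 0.333, 0.04, 1.465, -0.013, 1.343, -0.059], TCP at [0.194, -0.62, 0.223] pointing down, gripper open.
Joint ranges: [-2.58, 2.58], [-0.38, 2.09], [-1.3, 1.39], [0.25, 2.4], [-1.5, 4.64], [0.08, 2.09], [-2.65, 2.65]. Speed limits (rad/s): [2.22, 2.22, 2.79, 2.79, 3.14, 3.14, 3.14].

INTERFACE

Orientations are given as a rotation vector (axis times angle).
In Python, from cell import * gives the robot as it stands. The module is installed in compiled form; this text tells all that it offers.
- The arm moves only by the tool play_rows, never from a script. Its argument "plan" is a list of rows, each a list of 3 entries, a list of its own where there are three numbers: the turn, a rotation vector about the tool's x, y, z in degrees, then the shift along the tool's x, y, z in cm, then the closure, from 0 (fully open) to 1 (shut). A call has 1 to 12 rows; each row is the pose to reach, as a shift and turn from the pose measured when the call began, along the tool's axes at that moment; what a row does not reach only later rows make up. A row lasts 1/12 s, in which the tool goes at most 41.7 mm and 7.16 degrees, less where a joint would pass 70% of its speed; a pose out of reach is approached as far as the arm can. A call with a gripper value outside its range is refused whole. The fingers move at their own pace and stop on an object; the grip force is fixed at half the most. Time passes only in rows, so rows that repeat a pose let the fingers close. It gives the time, the measured TCP pose, the force and the opening at its end, in the units of the state.
- read_state(): the state, without advancing time (a new reading comes with each control period).
- read_camera(name): name is "scene" or "top" or "wrist"; returns the picture (480x640x3 uint8, red, green, blue); there is no depth.
- camera_model(name): a dict with "mtx" (3x3 intrinsics, pixels), "R" (3x3) and "t" (3): a world point X has camera coordinates R X + t. Camera axes: x right, y down, z forward; pixel columns grow to the right and rows downward; lengths in m; the calibration is good to about 2 mm. The wrist camera is an equidistant fisheye: a pixel r from the principal point sees the ray r / f radians off the axis. A picture is of the moment at which its call begins: read the wrist's pose just before it. camera_model takes no time and is no camera call; for the wrist camera it gives the pose at the moment of the call.
- job_done(): hands the job in, once; it reports no verdict.
The state is a dict: "t": time; "joints": joint angles; "qvel": joint speeds; "tau": joint torques, N m; "eef_pos": TCP position; "tcp_rot": TCP orientation; "wrist_force": force on the tool from outside, world axes, zero at the start; "ft_torque": the same for the moment, N m; "opening": opening from 0.0 (shut) to 1.0 (fully open).
Only numpy, scipy, OpenCV 4.12 (cv2) and the standard library are available. Lean on these libraries where they do the work, as an engineer would, in place of code of your own. Each camera call takes 0.05 s, during which the arm holds its last target.

## Working session

There is one attempt and no reset: what is moved stays moved. The work goes in short steps, Python scripts to look and compute and a tool call to move; the robot and the scene stay as the last step left them, time stands still between calls to the robot, and variables do not carry over. Pictures are saved under pics/ and viewed, and the job is handed in when it is done.

Besides the shell and the picture viewer there is one more tool, called as a command line: name --argument value ..., lists and objects as JSON in quotes. play_rows: Moves the arm, as the interface text tells. Its arguments: {"type":"object","properties":{"plan":{"type":"array"}},"required":["plan"]}

```bash
mkdir -p pics; python3 - <<'E'
from cell import *
import cv2,numpy as np
s=read_state();print(s)
for n in ["scene","top","wrist"]:
    m=camera_model(n);print(n,m)
    im=read_camera(n);cv2.imwrite(f"pics/{n}0.png",im[:,:,::-1])
E
```

```text
{'t': 0.0, 'joints': array([ 1.16776939,  0.33388615,  0.03987265,  1.46629775, -0.01339233,
        1.34326565, -0.05849562]), 'qvel': array([-0.00049515, -0.000388  ,  0.00047688,  0.0001241 ,  0.00104814,
       -0.00031699,  0.00163544]), 'tau': array([-8.30185654e-04, -6.56370878e+01,  1.33429360e+00, -4.03804564e+01,
       -5.99397440e-02,  4.47047548e-02,  1.90781134e-04]), 'eef_pos': array([ 0.19429209, -0.61979025,  0.22166229]), 'tcp_rot': array([ 0.98343637,  1.33912834, -0.98203007]), 'wrist_force': array([ 0.43454493,  0.39928069, -0.26353264]), 'ft_torque': array([-0.02497534, -0.00535447,  0.01011814]), 'opening': 0.9987044354173198}
scene {'mtx': array([[600.915169  ,   0.        , 302.87182667],
       [  0.        , 600.915169  , 237.719161  ],
       [  0.        ,   0.        ,   1.        ]]), 'R': array([[-0.49632338, -0.86783633,  0.02287389],
       [-0.50201874,  0.26541364, -0.8231238 ],
       [ 0.70826569, -0.42001871, -0.56740109]]), 't': array([0.35242399, 0.30333307, 0.88784796])}
top {'mtx': array([[614.65910954,   0.        , 320.5466265 ],
       [  0.        , 614.65910954, 241.24700907],
       [  0.        ,   0.        ,   1.        ]]), 'R': array([[-0.05447588, -0.99850279,  0.00495539],
       [-0.97801236,  0.05235614, -0.20186794],
       [ 0.20130625, -0.01584336, -0.97940021]]), 't': array([0.10947306, 0.54860314, 1.22890931])}
wrist {'mtx': array([[371.64829954,   0.        , 312.94726615],
       [  0.        , 371.64829954, 238.04674358],
       [  0.        ,   0.        ,   1.        ]]), 'R': array([[ 0.29832717, -0.95446109, -0.00222159],
       [-0.9128845 , -0.28600992,  0.29127344],
       [-0.27864456, -0.08486672, -0.95663726]]), 't': array([-0.64837156, -0.03539944,  0.39173162])}
```

View pics/scene0.png

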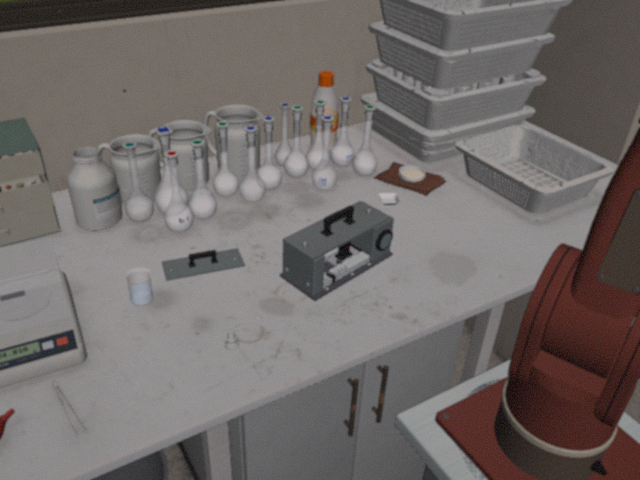

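View pics/top0.png

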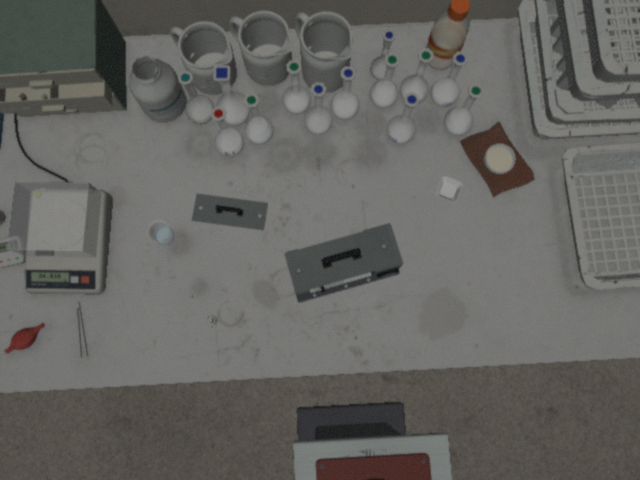

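View pics/wrist0.png

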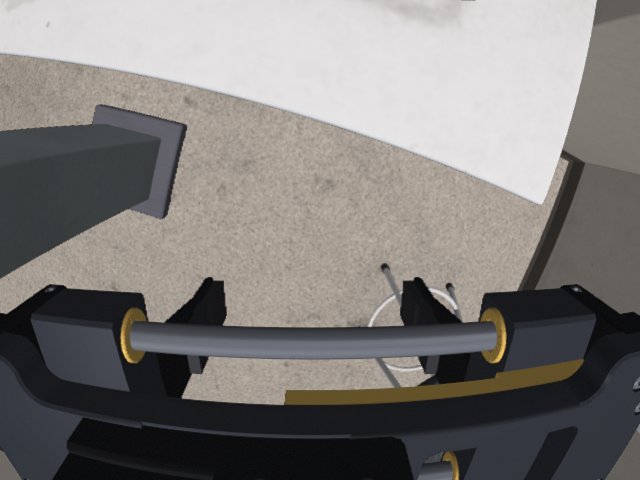

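The plate lookalikes are at top(343,262), with the larger plate on the unit, and top(230,211), a smaller plate on the bench. The larger one, seated on the unit, is the one meant. I'll confirm it in an enlarged crop.

```bash
python3 - <<'E'
import cv2,numpy as np
a=cv2.imread("pics/top0.png");b=cv2.imread("pics/scene0.png")
cv2.imwrite("pics/c1.png",cv2.resize(a[200:350,180:440],None,fx=3,fy=3,interpolation=cv2.INTER_CUBIC))
cv2.imwrite("pics/c2.png",cv2.resize(b[190:360,210:410],None,fx=3.5,fy=3.5,interpolation=cv2.INTER_CUBIC))
E
```

```text
(no output)
```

View pics/c1.png

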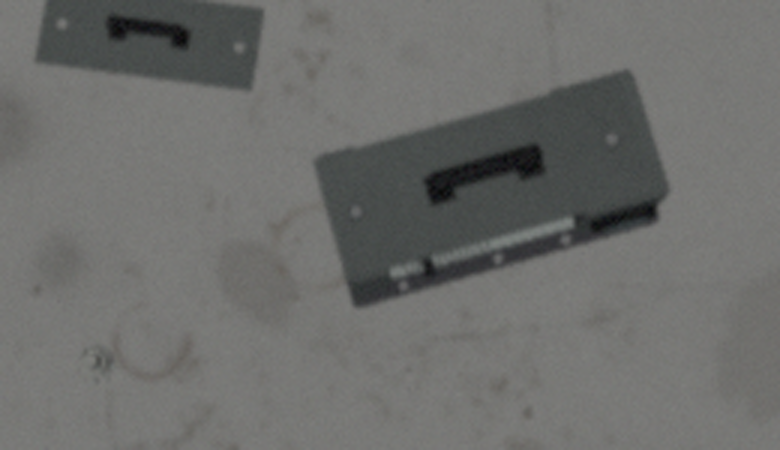

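View pics/c2.png

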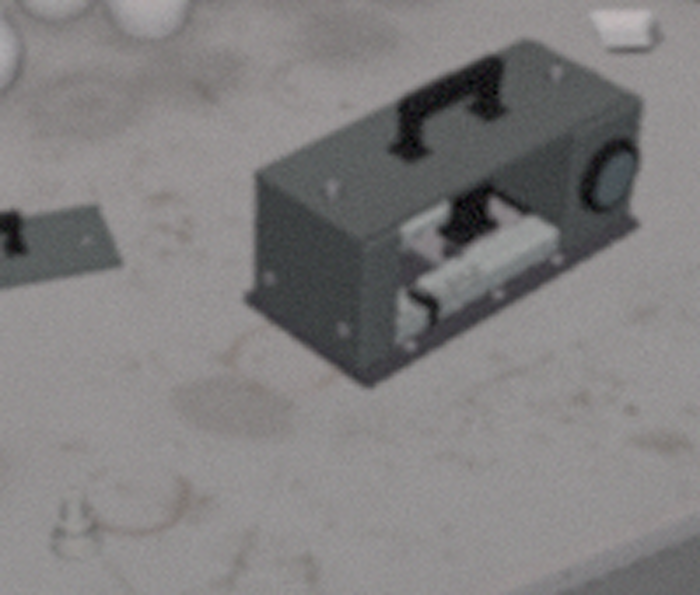

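```bash
cat > h.py <<'E'
from cell import *
import cv2,numpy as np
from scipy.spatial.transform import Rotation as Rn
def ray(n,u,v,m=None):
    m=m or camera_model(n);K=m["mtx"];x=(u-K[0,2])/K[0,0];y=(v-K[1,2])/K[1,1]
    if n=="wrist":
        r=np.hypot(x,y);d=np.array([np.sin(r)*x/r,np.sin(r)*y/r,np.cos(r)])
    else: d=np.array([x,y,1.])
    R=m["R"];return -R.T@m["t"],R.T@d
def onz(n,u,v,z,m=None):
    c,d=ray(n,u,v,m);return c+d*(z-c[2])/d[2]
def proj(n,X,m=None):
    m=m or camera_model(n);K=m["mtx"];p=m["R"]@np.asarray(X)+m["t"]
    if n=="wrist":
        r=np.hypot(p[0],p[1]);th=np.arctan2(r,p[2]);x,y=th*p[0]/r,th*p[1]/r
    else: x,y=p[0]/p[2],p[1]/p[2]
    return K[0,0]*x+K[0,2],K[1,1]*y+K[1,2]
E
python3 - <<'E'
from h import *
C=lambda a,b:(180+a/3,200+b/3)
S=lambda a,b:(210+a/3.5,190+b/3.5)
l=onz("top",*C(356,211),.102);r=onz("top",*C(612,139),.102)
print("top pins",l,r,np.linalg.norm(l-r))
l2=onz("scene",*S(333,188),.100);r2=onz("scene",*S(556,73),.100);print("scene pins",l2,r2,np.linalg.norm(l2-r2))
y=(l-r)/np.linalg.norm(l-r);c=(l+r)/2;c[2]=0;print("yaw of y",np.degrees(np.arctan2(y[1],y[0])),c)
x=np.array([y[1],-y[0],0]);U=lambda p:(np.dot(p-c,x)*1e3,np.dot(p-c,y)*1e3)
for nm,u,v in [("baseNL",248,298),("base corner",370,386),("base R",638,222)]:
    print(nm,U(onz("scene",*S(u,v),.004)))
for p in [(425,295),(437,325)]:print("clip scene",U(onz("scene",*S(*p),.028)))
print("clip top",U(onz("top",*C(429,266),.028)))
print("handle top",U(onz("top",*C(427,180),.041+.092)),U(onz("top",*C(541,148),.041+.092)))
print("stopper",onz("top",*C(95,360),.0)," beaker",onz("top",161,233,.03),"boat",onz("top",449,188,.0),"small",onz("top",230,211,0))
print("beaker sc",onz("scene",141,300,0),"boat",onz("scene",388,200,0),"stop",onz("scene",*S(75,548),0))
s=read_state();print(Rn.from_rotvec(s["tcp_rot"]).as_matrix().round(3))
for p in [(.45,0,0),(.45,.2,0)]:print(p,proj("top",p))
E
```

```text
top pins [0.48741712 0.12722681 0.102     ] [ 0.52694439 -0.04637489  0.102     ] 0.17804480603831455
scene pins [0.48487949 0.12654037 0.1       ] [ 0.52475666 -0.04601594  0.1       ] 0.1771041176315839
yaw of y 102.82696599220361 [0.50718076 0.04042596 0.        ]
baseNL (np.float64(47.64930312154338), np.float64(105.04200565994385))
base corner (np.float64(-53.55170845090804), np.float64(105.51946764553627))
base R (np.float64(-50.16057380305272), np.float64(-120.60109080519901))
clip scene (np.float64(-37.502600874530685), np.float64(49.351921541520845))
clip scene (np.float64(-60.525125544649335), np.float64(63.050560187732266))
clip top (np.float64(-39.75180868176404), np.float64(49.28023375836025))
handle top (np.float64(2.03181023560576), np.float64(39.622343956076485)) (np.float64(2.019190305773329), np.float64(-37.724669893839064))
stopper [0.40695501 0.31908521 0.        ]  beaker [0.59516054 0.4185645  0.03      ] boat [ 0.67063697 -0.21311994  0.        ] small [0.64375619 0.27429785 0.        ]
beaker sc [0.59201445 0.41867149 0.        ] boat [ 0.67205318 -0.21567682  0.        ] stop [0.39929972 0.31971168 0.        ]
[[-0.     0.954  0.299]
 [ 0.001  0.299 -0.954]
 [-1.    -0.    -0.001]]
(0.45, 0, 0) (np.float64(360.12289058227867), np.float64(291.7882512087335))
(0.45, 0.2, 0) (np.float64(266.96805285802867), np.float64(296.79945079455763))
```

```bash
cat >> h.py <<'E'
YAW=np.radians(102.83);C0=np.array([.5072,.0404,0]);UY=np.array([np.cos(YAW),np.sin(YAW),0]);UX=np.array([UY[1],-UY[0],0])
def W(x,y,z):return C0+UX*x/1e3+UY*y/1e3+np.array([0,0,z/1e3])
def U(p):p=np.asarray(p)-C0;return np.array([p@UX,p@UY,p[2]])*1e3
def Rt(yz=YAW-np.pi/2): # tool z yaw
    z=np.array([np.cos(yz),np.sin(yz),0]);x=np.array([0,0,-1.]);return np.stack([x,np.cross(z,x),z],1)
def cmd(target,R=None):
    s=read_state();R0=Rn.from_rotvec(s["tcp_rot"]).as_matrix();R=Rt() if R is None else R
    print("t",s["t"],"eefU",U(s["eef_pos"]).round(1),"F",s["wrist_force"].round(1),"open",round(s["opening"],3))
    print("turn",np.degrees(Rn.from_matrix(R0.T@R).as_rotvec()).round(2),"shift cm",(R0.T@(target-s["eef_pos"])*100).round(2))
E
python3 -c "
from h import *
cmd(W(0,0,230))"
```

```text
t 0.15 eefU [-451.7 -574.4  221.9] F [ 0.7 -0.7  0.5] open 0.999
turn [-8.543e+01 -6.000e-02 -5.000e-02] shift cm [ -0.75  49.61 -53.65]
```

play_rows --plan '[[[-15, 0, 0], [-3, 4, -4], 0], [[-85.4, 0, 0], [-3, 49.6, -53.6], 0], [[-85.4, 0, 0], [-3, 49.6, -53.6], 0], [[-85.4, 0, 0], [-3, 49.6, -53.6], 0], [[-85.4, 0, 0], [-3, 49.6, -53.6], 0], [[-85.4, 0, 0], [-3, 49.6, -53.6], 0], [[-85.4, 0, 0], [-3, 49.6, -53.6], 0], [[-85.4, 0, 0], [-3, 49.6, -53.6], 0], [[-85.4, 0, 0], [-3, 49.6, -53.6], 0], [[-85.4, 0, 0], [-3, 49.6, -53.6], 0], [[-85.4, 0, 0], [-3, 49.6, -53.6], 0], [[-85.4, 0, 0], [-3, 49.6, -53.6], 0]]'

```text
t: 1.15
eef_pos: [0.4071, -0.1709, 0.2489]
tcp_rot: [-0.18, 1.564, 0.181]
wrist_force: [1.0, -0.6, -0.4]
opening: 1.002
```

```bash
python3 -c "
from h import *
cmd(W(0,0,230))"
```

```text
t 1.15 eefU [-144.5 -183.8  248.9] F [ 1.  -0.6 -0.4] open 1.002
turn [ 0.33 -0.01 -0.04] shift cm [ 1.9  18.29 14.55]
```

play_rows --plan '[[[0.3, 0, 0], [1.9, 18.3, 14.5], 0], [[0.3, 0, 0], [1.9, 18.3, 14.5], 0], [[0.3, 0, 0], [1.9, 18.3, 14.5], 0], [[0.3, 0, 0], [1.9, 18.3, 14.5], 0], [[0.3, 0, 0], [1.9, 18.3, 14.5], 0], [[0.3, 0, 0], [1.9, 18.3, 14.5], 0], [[0.3, 0, 0], [1.9, 18.3, 14.5], 0], [[0.3, 0, 0], [1.9, 18.3, 14.5], 0], [[0.3, 0, 0], [1.9, 18.3, 14.5], 0], [[0.3, 0, 0], [1.9, 18.3, 14.5], 0]]'

```text
t: 1.98
eef_pos: [0.5064, 0.0389, 0.2299]
tcp_rot: [-0.175, 1.564, 0.175]
wrist_force: [0.2, 0.2, 0.6]
opening: 0.996
```

```bash
python3 -c "
from h import *
m=camera_model('wrist');im=read_camera('wrist')[:,:,::-1].copy();cv2.imwrite('pics/w1.png',im)
cmd(W(0,0,108))
for p in [(0,-89,102),(0,89,102),(0,-38,133),(0,38,133),(0,0,133)]:print(p,np.round(proj('wrist',W(*p),m),1))"
```

```text
t 2.0333 eefU [ -1.1  -1.4 230. ] F [ 0.1 -0.2  0.4] open 0.996
turn [-0.11 -0.02  0.  ] shift cm [12.2   0.14  0.11]
(0, -89, 102) [315.2 324.1]
(0, 89, 102) [315.  116.2]
(0, -38, 133) [315.4 286.7]
(0, 38, 133) [315.3 187.4]
(0, 0, 133) [315.4 239.1]
```

View pics/w1.png

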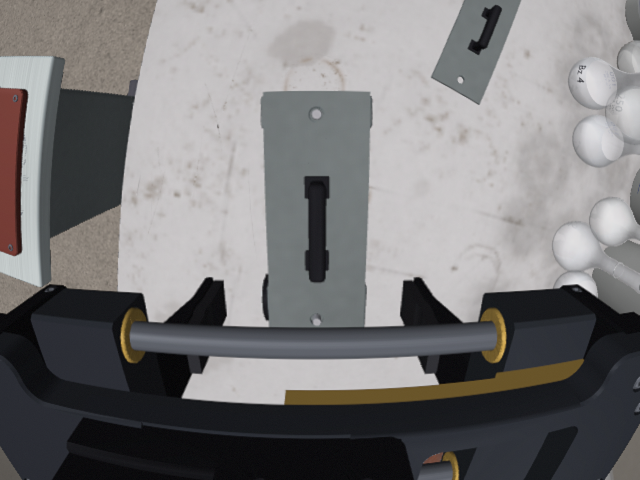

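The wrist view shows the big plate with pins at (316,113) and (316,321) and the handle at u≈317, all within 3 px of prediction. I'll descend and grasp.

play_rows --plan '[[[0, 0, 0], [3, 0.15, 0.15], 0], [[0, 0, 0], [6, 0.15, 0.2], 0], [[0, 0, 0], [9, 0.15, 0.2], 0], [[0, 0, 0], [11, 0.15, 0.2], 0], [[0, 0, 0], [12.0, 0.15, 0.2], 0], [[0, 0, 0], [12.0, 0.15, 0.2], 0], [[0, 0, 0], [12.0, 0.15, 0.2], 0], [[0, 0, 0], [12.0, 0.15, 0.2], 1], [[0, 0, 0], [12.0, 0.15, 0.2], 1], [[0, 0, 0], [12.0, 0.15, 0.2], 1], [[0, 0, 0], [12.0, 0.15, 0.2], 1], [[0, 0, 0], [12.0, 0.15, 0.2], 1]]'

```text
t: 3.03
eef_pos: [0.5083, 0.0407, 0.1105]
tcp_rot: [-0.174, 1.563, 0.174]
wrist_force: [0.8, -0.6, -0.8]
opening: 0.707
```

play_rows --plan '[[[0, 0, 0], [0, 0, 0], 1], [[0, 0, 0], [0, 0, 0], 1], [[0, 0, 0], [0, 0, 0], 1], [[0, 0, 0], [0, 0, 0], 1], [[0, 0, 0], [0, 0, 0], 1], [[0, 0, 0], [0, 0, 0], 1]]'

```text
t: 3.53
eef_pos: [0.5083, 0.0407, 0.1105]
tcp_rot: [-0.174, 1.563, 0.174]
wrist_force: [-0.2, 0.8, -0.6]
opening: 0.25
```

```bash
python3 -c "
from h import *
cmd(W(0,0,108))"
```

```text
t 3.5333 eefU [  1.2   0.  110.5] F [-0.2  0.8 -0.6] open 0.25
turn [-0.11  0.02  0.02] shift cm [ 0.25 -0.   -0.12]
```

play_rows --plan '[[[0, 0, 0], [0, 0, 0], 1], [[0, 0, 0], [0, 0, 0], 1], [[0, 0, 0], [0, 0, 0], 1], [[0, 0, 0], [0, 0, 0], 1], [[0, 0, 0], [0, 0, 0], 1], [[0, 0, 0], [0, 0, 0], 1]]'

```text
t: 4.03
eef_pos: [0.5084, 0.0407, 0.1105]
tcp_rot: [-0.175, 1.563, 0.174]
wrist_force: [0.2, 0.2, -0.5]
opening: 0.145
```

play_rows --plan '[[[0, 0, 0], [-0.5, 0, 0], 1], [[0, 0, 0], [-1.0, 0, 0], 1], [[0, 0, 0], [-1.5, 0, 0], 1], [[0, 0, 0], [-2, 0, 0], 1], [[0, 0, 0], [-2.5, 0, 0], 1], [[0, 0, 0], [-3, 0, 0], 1], [[0, 0, 0], [-4, 0, 0], 1], [[0, 0, 0], [-5, 0, 0], 1], [[0, 0, 0], [-6, 0, 0], 1], [[0, 0, 0], [-6, 0, 0], 1]]'

```text
t: 4.87
eef_pos: [0.5097, 0.041, 0.1731]
tcp_rot: [-0.175, 1.56, 0.174]
wrist_force: [0.0, -0.1, -2.4]
opening: 0.146
```

```bash
python3 -c "
from h import *
cv2.imwrite('pics/s2.png',read_camera('scene')[:,:,::-1])
cv2.imwrite('pics/t2.png',read_camera('top')[:,:,::-1])
cmd(W(-20,-250,160))"
```

```text
t 4.9667 eefU [  1.5  -0.  171.1] F [-0.4 -0.8 -2.5] open 0.145
turn [-0.11  0.09  0.04] shift cm [  1.12 -25.    -2.11]
```

View pics/s2.png

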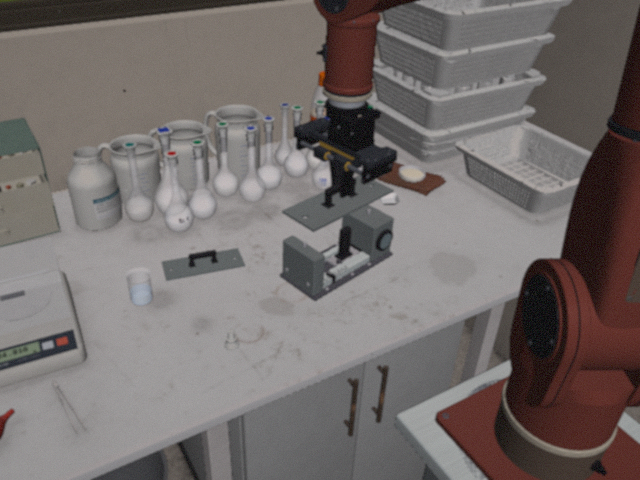

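The plate is off the pins and level, at scene (338,203). I'll carry it to the −y side.

play_rows --plan '[[[0, 0, 0], [0, -2, -0.5], 1], [[0, 0, 0], [0, -5, -1], 1], [[0, 0, 0], [0, -8, -2], 1], [[0, 0, 0], [0, -11, -2], 1], [[0, 0, 0], [0, -14, -2], 1], [[0, 0, 0], [0, -17, -2], 1], [[0, 0, 0], [0, -20, -2], 1], [[0, 0, 0], [0, -22.5, -2], 1], [[0, 0, 0], [0, -24.5, -2], 1], [[0, 0, 0], [0, -25, -2], 1], [[0, 0, 0], [0, -25, -2], 1], [[0, 0, 0], [0, -25, -2], 1]]'

```text
t: 5.97
eef_pos: [0.5439, -0.2066, 0.1705]
tcp_rot: [-0.174, 1.563, 0.175]
wrist_force: [-0.4, 0.9, -1.9]
opening: 0.146
```

```bash
python3 -c "
from h import *
cv2.imwrite('pics/s3.png',read_camera('scene')[:,:,::-1])
cv2.imwrite('pics/t3.png',read_camera('top')[:,:,::-1])
cmd(W(-20,-250,18.5))"
```

```text
t 6.0667 eefU [ -18.6 -248.3  171. ] F [ 0.4  0.3 -2.8] open 0.151
turn [-0.    0.08 -0.  ] shift cm [15.25 -0.17 -0.16]
```

View pics/t3.png

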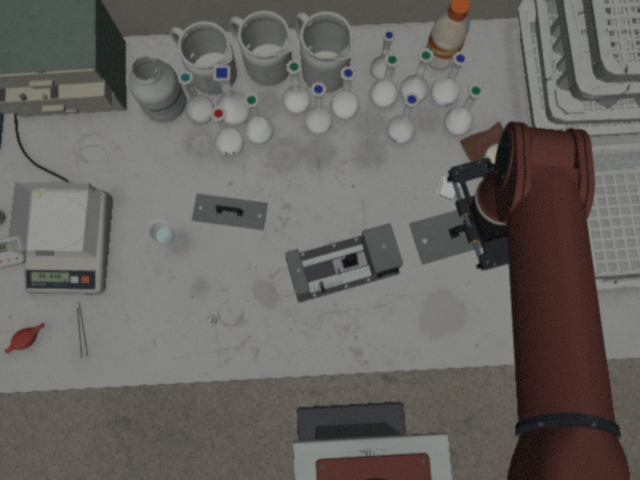

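play_rows --plan '[[[0, 0, 0], [3, 0, 0], 1], [[0, 0, 0], [6, 0, 0], 1], [[0, 0, 0], [9, 0, 0], 1], [[0, 0, 0], [11.5, 0, 0], 1], [[0, 0, 0], [13, 0, 0], 1], [[0, 0, 0], [13.8, 0, 0], 1], [[0, 0, 0], [14.3, 0, 0], 1], [[0, 0, 0], [14.7, 0, 0], 1], [[0, 0, 0], [15.0, 0, 0], 1], [[0, 0, 0], [15.2, 0, 0], 1], [[0, 0, 0], [15.2, 0, 0], 1], [[0, 0, 0], [15.2, 0, 0], 1]]'

```text
t: 7.07
eef_pos: [0.5447, -0.2059, 0.0196]
tcp_rot: [-0.176, 1.562, 0.175]
wrist_force: [-1.7, -1.0, -3.2]
opening: 0.145
```

```bash
python3 -c "
from h import *
cmd(W(-20,-250,18.5))"
```

```text
t 7.0667 eefU [ -18.1 -248.5   19.6] F [-1.7 -1.  -3.2] open 0.145
turn [-0.01  0.11  0.03] shift cm [ 0.11 -0.15 -0.19]
```

play_rows --plan '[[[0, 0, 0], [0.1, 0, 0], 1], [[0, 0, 0], [0.15, 0, 0], 1], [[0, 0, 0], [0.15, 0, 0], 1], [[0, 0, 0], [0.15, 0, 0], 1]]'

```text
t: 7.4
eef_pos: [0.5451, -0.2061, 0.0185]
tcp_rot: [-0.176, 1.561, 0.175]
wrist_force: [-0.3, -0.7, 0.7]
opening: 0.148
```

```bash
python3 -c "
from h import *
cv2.imwrite('pics/s4.png',read_camera('scene')[170:290,300:460,::-1].repeat(5,0).repeat(5,1))
cmd(W(-20,-250,18.5))"
```

```text
t 7.45 eefU [ -17.7 -248.8   18.5] F [ 0.5 -0.2  0.6] open 0.147
turn [-0.01  0.15  0.06] shift cm [ 0.   -0.12 -0.23]
```

View pics/s4.png

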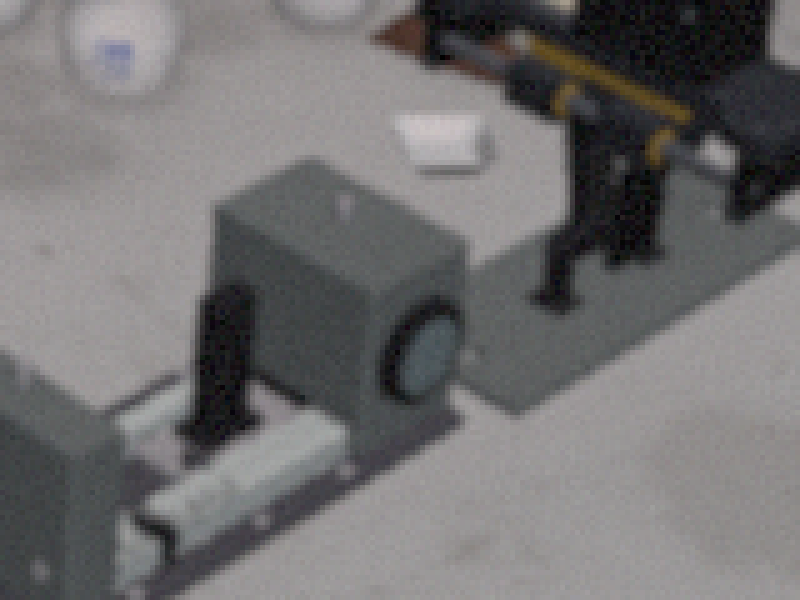

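Force went from −3 to +0.7 N, so the plate is seated flat on the bench. I'll release it.

play_rows --plan '[[[0, 0, 0], [0, 0, 0], 0], [[0, 0, 0], [0, 0, 0], 0], [[0, 0, 0], [0, 0, 0], 0], [[0, 0, 0], [0, 0, 0], 0], [[0, 0, 0], [0, 0, 0], 0], [[0, 0, 0], [0, 0, 0], 0], [[0, 0, 0], [0, 0, 0], 0], [[0, 0, 0], [0, 0, 0], 0], [[0, 0, 0], [-1, 0, 0], 0], [[0, 0, 0], [-3, 0, 0], 0], [[0, 0, 0], [-6, 0, 0], 0], [[0, 0, 0], [-9, 0, 0], 0]]'

```text
t: 8.45
eef_pos: [0.5443, -0.2056, 0.1097]
tcp_rot: [-0.176, 1.562, 0.176]
wrist_force: [0.9, -0.3, 0.2]
opening: 0.958
```

```bash
python3 -c "
from h import *
cmd(W(0,-22,190))"
```

```text
t 8.45 eefU [ -18.4 -248.1  109.7] F [ 0.9 -0.3  0.2] open 0.958
turn [ 0.01  0.1  -0.  ] shift cm [-8.03 22.61  1.86]
```

play_rows --plan '[[[0, 0, 0], [-4, 0, 0], 0], [[0, 0, 0], [-8, 0, 0], 0], [[0, 0, 0], [-8, 3, 0.5], 0], [[0, 0, 0], [-8, 7, 1], 0], [[0, 0, 0], [-8, 11, 1.5], 0], [[0, 0, 0], [-8, 15, 1.9], 0], [[0, 0, 0], [-8, 19, 1.9], 0], [[0, 0, 0], [-8, 22, 1.9], 0], [[0, 0, 0], [-8, 22.6, 1.9], 0], [[0, 0, 0], [-8, 22.6, 1.9], 0], [[0, 0, 0], [-8, 22.6, 1.9], 0]]'

```text
t: 9.37
eef_pos: [0.5127, 0.0182, 0.1903]
tcp_rot: [-0.177, 1.561, 0.176]
wrist_force: [0.1, -0.0, -0.5]
opening: 1.003
```

```bash
python3 -c "
from h import *
m=camera_model('wrist');im=read_camera('wrist')[:,:,::-1].copy();cv2.imwrite('pics/w5.png',im)
cv2.imwrite('pics/s5.png',read_camera('scene')[:,:,::-1])
cv2.imwrite('pics/t5.png',read_camera('top')[:,:,::-1])
np.savez('m5.npz',R=m['R'],t=m['t'],mtx=m['mtx'])
cv2.imwrite('pics/w5c.png',cv2.resize(im[60:360,200:430],None,fx=2,fy=2,interpolation=cv2.INTER_CUBIC))
cmd(W(0,-22,49))
for p in [(0,-89,102),(0,89,102),(0,-22,85),(-21,6,26)]:print(p,np.round(proj('wrist',W(*p),m),1))"
```

```text
t 9.5167 eefU [  0.2 -24.  189.7] F [ 0.3 -0.  -0.3] open 1.002
turn [-0.14  0.09  0.01] shift cm [14.07  0.2  -0.05]
(0, -89, 102) [313.  325.7]
(0, 89, 102) [312.9  82.3]
(0, -22, 85) [312.9 236.3]
(-21, 6, 26) [289.1 187. ]
```

View pics/w5c.png

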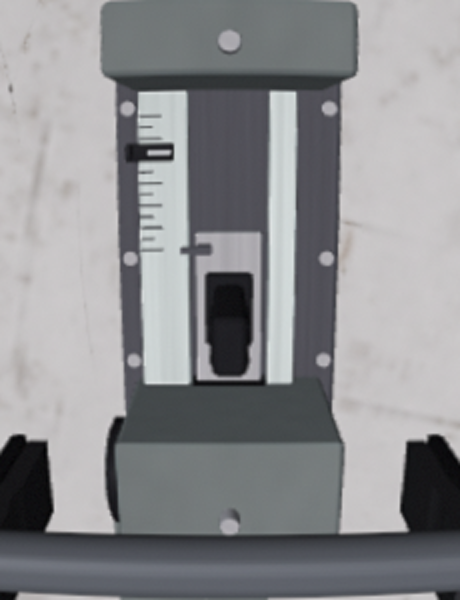

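View pics/s5.png

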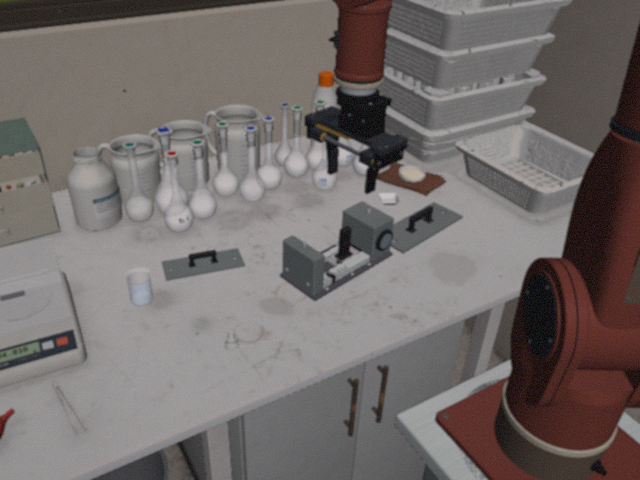

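The wrist view shows the slide pointer at crop (185,250) and the clip's white line at (155,152). The plate lies flat at scene (425,225). I'll measure the needed pull from pointer to clip.

```bash
python3 -c "
from h import *
m=dict(np.load('m5.npz'))
im=cv2.imread('pics/w5.png')
cv2.imwrite('pics/w5d.png',cv2.resize(im[120:200,250:320],None,fx=7,fy=7,interpolation=cv2.INTER_NEAREST))
f=lambda a,b,z:U(onz('wrist',200+a/2,60+b/2,z,m)).round(1)
print('pointer',f(185,250,.026),f(205,248,.026),'clip',f(155,152.5,.028),f(152,144,.028),f(152,161,.028))
print('tab top',f(230,283,.085),f(230,318,.085),'pins',f(229,41,.102),f(230,524,.102))
"
```

```text
pointer [-18.    7.8  26. ] [-9.1  8.7 26. ] clip [-30.4  51.2  28. ] [-31.7  55.   28. ] [-31.8  47.5  28. ]
tab top [ 1.5  4.6 85. ] [ 1.5 -8.6 85. ] pins [  1.1  90.2 102. ] [  1.5 -85.7 102. ]
```

View pics/w5d.png

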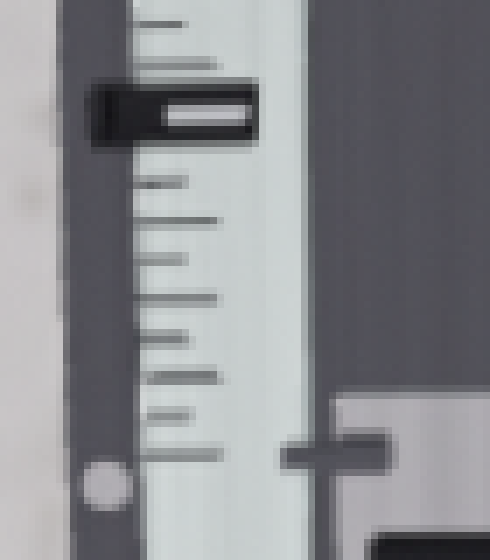

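play_rows --plan '[[[0, 0, 0], [2, 0.3, 0.1], 0], [[0, 0, 0], [5, 0.3, 0.1], 0], [[0, 0, 0], [8, 0.3, 0.1], 0], [[0, 0, 0], [11, 0.3, 0.1], 0], [[0, 0, 0], [13, 0.3, 0.1], 0], [[0, 0, 0], [14.1, 0.3, 0.1], 0], [[0, 0, 0], [14.1, 0.3, 0.1], 0], [[0, 0, 0], [14.1, 0.3, 0.1], 0]]'

```text
t: 10.18
eef_pos: [0.5136, 0.0198, 0.049]
tcp_rot: [-0.173, 1.563, 0.173]
wrist_force: [-0.5, -0.1, 0.6]
opening: 1.002
```

```bash
python3 -c "
from h import *
cv2.imwrite('pics/w6.png',read_camera('wrist')[:,:,::-1])
cmd(W(1,-21,49))"
```

```text
t 10.2333 eefU [  2.3 -21.5  49.8] F [ 0.1 -0.3 -0.3] open 1.001
turn [-0.18  0.16  0.01] shift cm [ 0.08  0.05 -0.13]
```

View pics/w6.png

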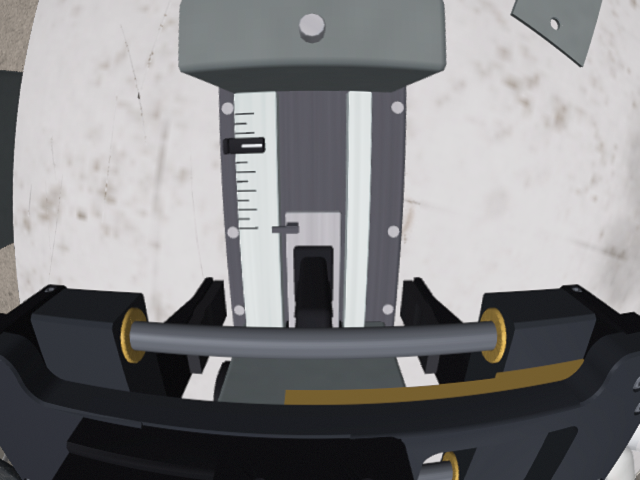

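Tab is centred between the fingers (u≈314). Closing.

play_rows --plan '[[[0, 0, 0], [0, 0, 0], 1], [[0, 0, 0], [0, 0, 0], 1], [[0, 0, 0], [0, 0, 0], 1], [[0, 0, 0], [0, 0, 0], 1], [[0, 0, 0], [0, 0, 0], 1], [[0, 0, 0], [0, 0, 0], 1], [[0, 0, 0], [0, 0, 0], 1], [[0, 0, 0], [0, 0, 0], 1], [[0, 0, 0], [0, 0, 0], 1], [[0, 0, 0], [0, 0, 0], 1], [[0, 0, 0], [0, 0, 0], 1], [[0, 0, 0], [0, 0, 0], 1]]'

```text
t: 11.23
eef_pos: [0.5142, 0.0199, 0.0498]
tcp_rot: [-0.173, 1.561, 0.173]
wrist_force: [-0.0, -0.1, -0.6]
opening: 0.171
```

play_rows --plan '[[[0, 0, 0], [0, 0, 0], 1], [[0, 0, 0], [0, 0, 0], 1], [[0, 0, 0], [0, 0, 0], 1], [[0, 0, 0], [0, 0, 0], 1], [[0, 0, 0], [0, 0, 0], 1], [[0, 0, 0], [0, 0, 0], 1]]'

```text
t: 11.73
eef_pos: [0.5139, 0.0199, 0.0498]
tcp_rot: [-0.173, 1.562, 0.173]
wrist_force: [-4.0, -0.3, 4.3]
opening: 0.158
```

```bash
python3 -c "
from h import *
cmd(W(1,22,49))"
```

```text
t 11.7333 eefU [  1.9 -21.5  49.8] F [-4.  -0.3  4.3] open 0.158
turn [-0.18  0.11  0.02] shift cm [ 0.07  4.35 -0.11]
```

play_rows --plan '[[[0, 0, 0], [0, 0.4, 0], 1], [[0, 0, 0], [0, 0.8, 0], 1], [[0, 0, 0], [0, 1.2, 0], 1], [[0, 0, 0], [0, 1.6, 0], 1], [[0, 0, 0], [0, 2.0, 0], 1], [[0, 0, 0], [0, 2.4, 0], 1], [[0, 0, 0], [0, 2.8, 0], 1], [[0, 0, 0], [0, 3.2, 0], 1], [[0, 0, 0], [0, 3.6, 0], 1], [[0, 0, 0], [0, 4.0, 0], 1], [[0, 0, 0], [0, 4.3, 0], 1], [[0, 0, 0], [0, 4.3, 0], 1]]'

```text
t: 12.73
eef_pos: [0.5045, 0.0605, 0.0498]
tcp_rot: [-0.174, 1.562, 0.171]
wrist_force: [-2.4, -8.3, 3.6]
opening: 0.159
```

```bash
python3 -c "
from h import *
m=camera_model('wrist');im=read_camera('wrist')[:,:,::-1].copy()
cv2.imwrite('pics/w7.png',im);np.savez('m7.npz',R=m['R'],t=m['t'],mtx=m['mtx'])
cv2.imwrite('pics/w7c.png',cv2.resize(im[150:350,220:360],None,fx=4,fy=4,interpolation=cv2.INTER_NEAREST)[:600])
cv2.imwrite('pics/s7.png',cv2.resize(read_camera('scene')[200:310,270:410,::-1],None,fx=5,fy=5,interpolation=cv2.INTER_CUBIC))
cmd(W(1,22,49))"
```

```text
t 12.8333 eefU [ 1.9 19.7 49.7] F [-2.3 -8.   3.7] open 0.157
turn [-0.25  0.09  0.15] shift cm [ 0.07  0.23 -0.09]
```

View pics/w7c.png

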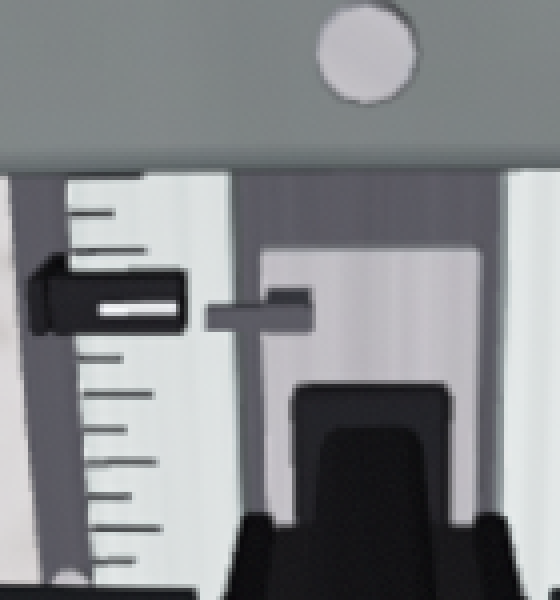

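View pics/s7.png

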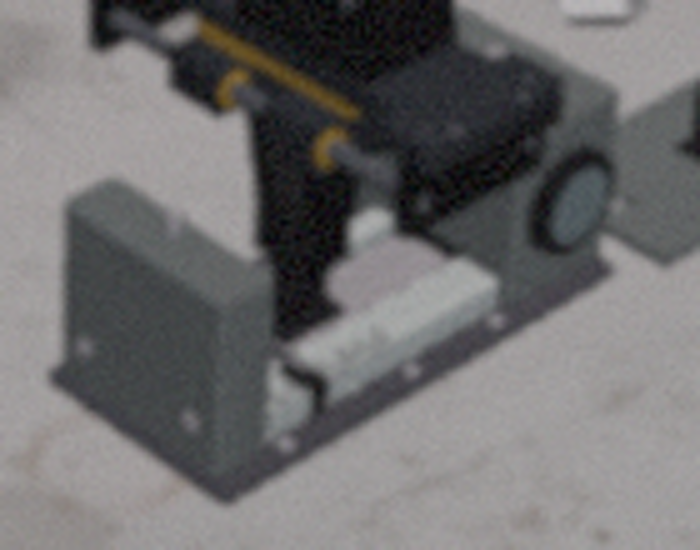

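```bash
python3 -c "
from h import *
m=dict(np.load('m7.npz'))
f=lambda a,b,z:U(onz('wrist',220+a/4,150+b/4,z,m)).round(2)
print(f(210,317,.026),f(140,309,.028),f(120,270,.028),f(120,333,.028))
cmd(W(1,22,49))"
```

```text
[-19.61  49.38  26.  ] [-28.46  51.08  28.  ] [-30.83  56.29  28.  ] [-31.26  47.87  28.  ]
t 12.8333 eefU [ 1.9 19.7 49.7] F [-2.3 -8.   3.7] open 0.157
turn [-0.25  0.09  0.15] shift cm [ 0.07  0.23 -0.09]
```

play_rows --plan '[[[0, 0, 0], [0, 0.25, 0], 1], [[0, 0, 0], [0, 0.35, 0], 1], [[0, 0, 0], [0, 0.35, 0], 1], [[0, 0, 0], [0, 0.35, 0], 1], [[0, 0, 0], [0, 0.35, 0], 1], [[0, 0, 0], [0, 0.35, 0], 1], [[0, 0, 0], [0, 0.35, 0], 1], [[0, 0, 0], [0, 0.35, 0], 1]]'

```text
t: 13.5
eef_pos: [0.5042, 0.0615, 0.0497]
tcp_rot: [-0.175, 1.562, 0.168]
wrist_force: [-1.7, -7.9, 5.0]
opening: 0.157
```

```bash
python3 -c "
from h import *
m=camera_model('wrist');im=read_camera('wrist')[:,:,::-1].copy()
cv2.imwrite('pics/w8.png',im);np.savez('m8.npz',R=m['R'],t=m['t'],mtx=m['mtx'])
cv2.imwrite('pics/w8c.png',cv2.resize(im[150:300,220:360],None,fx=4,fy=4,interpolation=cv2.INTER_NEAREST)[:600])
cv2.imwrite('pics/s8.png',read_camera('scene')[:,:,::-1])
cmd(W(1,22,49))"
```

```text
t 13.6 eefU [ 1.9 21.2 49.8] F [-1.5 -7.5  3.8] open 0.153
turn [-0.33  0.09  0.27] shift cm [ 0.08  0.08 -0.09]
```

View pics/w8c.png

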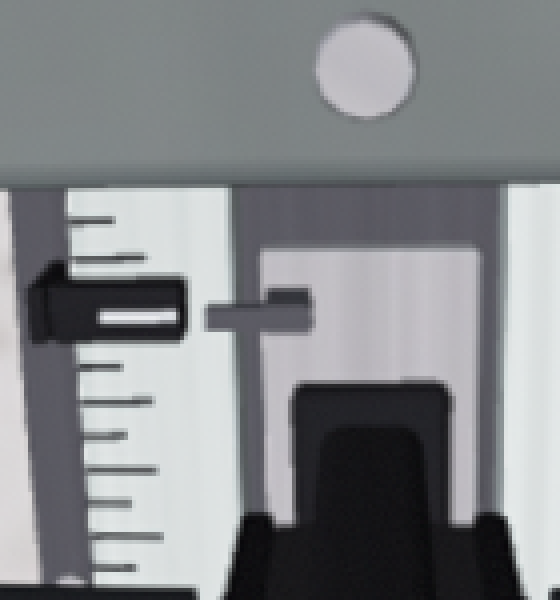

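View pics/s8.png

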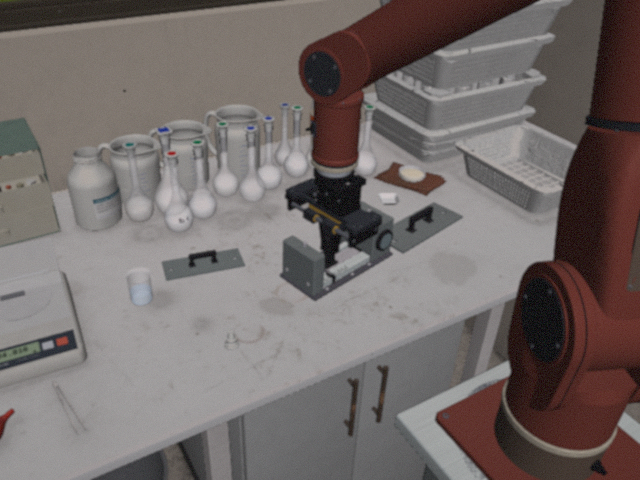

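Pointer (crop v=317) lines up with the white line (v=317). The plate and bystanders are unmoved in the scene view, so I'm handing in.

```bash
python3 -c "
from h import *
m=dict(np.load('m8.npz'))
f=lambda a,b,z:U(onz('wrist',220+a/4,150+b/4,z,m)).round(2)
print(f(210,317,.026),f(140,317,.028))
print(job_done());cmd(W(1,22,49))"
```

```text
[-19.57  50.45  26.  ] [-28.46  51.09  28.  ]
the job is handed in; nothing more can be done
None
the job is handed in; nothing more can be done
```

I lifted the larger cover plate straight off the pins and laid it flat on the bench at the −y side of the unit, handle up. I then let go of it, gripped the tab and pulled the slide out about 43 mm. I handed the job in at about 13.6 s, still holding the tab; `job_done()` gives no verdict.

**Slide:** in the last wrist picture the pointer and the clip's white line are in the same pixel row. Casting rays at their true heights puts the pointer about 0.6 mm short of the line, against the 4 mm allowed. The fingers were on the tab at about 13 mm opening, with about 7.5 N of spring pull at the wrist and no sign of slip.

**Cover plate:** it looked flat and unmoved in the final scene view. The wrist force was near zero after I let go.

**Bystanders:** the beaker, stopper and weighing boat looked unmoved in that same view. I did not re-measure their positions numerically.

**Disagreements:** the wrist camera differs from the top camera by about 1–2 mm. The first pull stopped 1.7 mm short because the arm gave under the spring load, and I corrected it with one more small pull.

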